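# Close up a relay box: clip the clamp, snap the cover on and keep pressing

### The arm

A 6-joint arm with a two-finger parallel gripper is mounted at the origin on the work surface. World frame = base frame: x ahead of the robot, y to its left, z up, the work surface at z = 0. Lengths are in mm, angles in degrees, forces in N, time in s.
With the tool pointing down it reaches from about 250 to 800 mm from the base axis. Payload 8.5 kg.
Tool frame: the origin (TCP) lies on the centre line of the jaws, within the pads' length; the fingertips stand 22 mm ahead of it and the grasp point (between the pads) lies 3 mm ahead of it; z points along the fingers, y is the line along which they close (so a half turn about z gives the same grasp; the last joint's range is limited). The gripper opens to 85 mm and grips with 20 to 120 N. Pads are 22 mm wide; open, the fingers measure 114 mm over their backs; the gripper's body (76 mm by 85 mm) begins 54 mm behind the grasp point. The pads swing forward as they close: fully open they stand 13 mm farther back than shut.
Start: joints at [-64.4, 13.648, -0.773, 75.585, 0, 90], TCP at [226.823, -473.426, 253.276] pointing down, gripper open.
Joint ranges: [-152.45, 152.45], [-59.26, 108.67], [-65.41, 83.53], [-104.44, 129.93], [-82.83, 76.93], [-180, 180]. Speed limits (degrees/s): [127.2, 127.2, 159.86, 180, 180, 180].

### API

Orientations are given as a 3x3 rotation matrix whose columns are the frame's x, y, z axes.
In Python, from plant import read_state, imaging, ctrl gives the robot as it stands.
- The arm moves only by the shell command python3 -m handwheel 'ROWS'. ROWS is JSON, a list of rows, each a list of 5 numbers: the closure, from -1 (fully open) to 1 (shut), so that 0 is half open, then the shift along the tool's x, y, z in cm, then the turn about the tool's z in degrees. In form: [[hand, dx, dy, dz, spin], ...]. A call has 1 to 10 rows; each row is the pose to reach, as a shift and turn from the pose commanded when the call began, along the tool's axes at that moment; what a row does not reach only later rows make up. A row lasts 1/12 s, in which the tool goes at most 41.7 mm and 7.16 degrees, less where a joint would pass 70% of its speed; a pose out of reach is approached as far as the arm can. A call with a gripper value outside its range is refused whole. The fingers move at their own pace and stop on an object; the grip force is fixed at half the most. Time passes only in rows, so rows that repeat a pose let the fingers close. It gives the time, the measured TCP pose, the force, the opening and the grip force at its end, in the units of the state.
- read_state(): the state, without advancing time (a new reading comes with each control period).
- imaging.get_image(name): name is "scene" or "top" or "wrist"; returns (picture, depth): 384x512x3 uint8, red, green, blue; 384x512 float32, mm along the optical axis (not along the pixel's ray), 0 where there is no reading.
- imaging.camera_model(name): a dict with "fx", "fy", "cx", "cy" (pixels), "k1" (the pictures are not rectified: a ray, as slopes to the right and down, at radius r is drawn at 1 + k1 r^2 times it, then the intrinsics apply), "rvec" (rotation vector, rad) and "tvec" (3), from world to camera coordinates, as OpenCV has them; the wrist camera has in their place "hand_eye" (4x4, takes a point from camera to tool coordinates, whose origin is the TCP and whose axes are the flange's). Camera axes: x right, y down, z forward; pixel columns grow to the right and rows downward; lengths in mm; the calibration is good to about 2 mm. A picture is of the moment at which its call begins: read the wrist's pose just before it. camera_model takes no time and is no camera call.
- ctrl.sign_off(): hands the job in; it is judged then, once.
The state is a dict: "t": time; "q": joint angles; "dq": joint speeds; "tau": joint torques, N m; "position": TCP position; "tool_rot": TCP orientation; "wrist_force": force on the tool from outside, world axes, zero at the start; "ft_torque": the same for the moment, N m; "finger_gap": opening from 0.0 (shut) to 1.0 (fully open); "grasp_force": force on a finger pad.
Only numpy, scipy, OpenCV 4.12 (cv2) and the standard library are available. Lean on these libraries where they do the work, as an engineer would, in place of code of your own. Each camera call takes 0.05 s, during which the arm holds its last target. There are 200 camera calls.

### The job

Close up the machine's relay box: push the red-tabbed steel clamp down over the relay until it clips under its pin, then fit the yellow cover squarely over the base and press it down until it snaps fully home all round. Finish while still holding on to the cover and pressing it firmly down onto the base; do not let go. Leave the other things on the bench where they are.

Things in the scene. Friction and masses are not known exactly. Their poses are not given: they have to be found in the camera images.
- base: Relay box base, grey plastic, screwed down. Origin: centre of its underside on the bench; x along its length, z up. It stands on its flange (footing), 18 mm high. Four white round-topped posts, 12 mm thick, tops 42 mm up, at x +-48.5, y +-28.5 mm, guide the inside corners of the cover with 1.5 mm play. A blue relay (44 x 36 mm, top 44 mm up) in the middle.
- footing: The flat grey flange of the base, 140 x 100 x 18 mm, fixed; origin and axes as the base's. The cover's rim must come to rest on its top, 18 mm above the bench, and be kept pressed onto it.
- catches (a point): Midpoint of the four orange sprung catch noses (10 mm balls, 33 mm up, at base x +-49.5, y +-14 mm). The cover's inner beads meet them when its rim is about 14 mm above the flange; the force climbs to some 7 to 13 N, drops suddenly when the rim is about 9 mm above it, the catches then pull the cover down, and on the flange it is locked.
- clamp (a joint): Opening angle (rad) of the steel strap over the relay. Hinge parallel to the base's y, at base x -32 mm, 46 mm up; the strap runs from it toward base +x, 67 mm to the far edge of its red tab. 0 = level, shut. Sprung to stand open at 0.4 to 0.65. Its hook meets the pin at about 0.14; about 3 to 8 N down on the tab takes it past, and it then stays clipped, under 0.04, by itself.
- pin (a point): Steel pin (6 mm thick, along the base's y) that the clamp's hook clips under, at base x +32 mm, 38 mm above the bench.
- clamp_tab (a point): Centre of the top of the red tab (18 x 18 mm) at the clamp's free end, 58 mm along the strap from the hinge. Clipped, it lies at base x +26, y 0, 51.5 mm above the bench; open, up to 90 mm. Its x axis runs along the strap.
- cover: Loose yellow snap cover, about 0.16 kg: an upside-down tray 120 (x) x 80 (y) x 60 mm high, 4 mm walls, standing rim down on the bench. Origin: centre of the rim plane (open underside); z up, x lengthwise. Fits the base either way round; home, its origin is 18 mm above the base's and its x along the base's x. Beads inside the short walls, 8 mm above the rim.
- cover_rib (a point): Centre of the black grip rib on top of the cover: 50 mm (along the cover's x) x 14 mm (y) x 28 mm high, from 60 to 88 mm above the rim; this point is 74 mm above the rim.
- driver: Bystander: screwdriver with a plastic handle, about 200 mm long, lying on the mat between the work places; loose, to be left alone. Origin: under its middle.
- caliper: Bystander: digital caliper, 200 mm long, lying across the back of the mat; loose, to be left alone. Origin: on its underside.
- flange: Bystander: turned steel flange, 70 mm across, 45 mm high; loose, to be left alone. Origin: on its underside.
- bushing: Bystander: turned brass bushing, 40 mm across, 50 mm high; loose, to be left alone. Origin: on its underside.
- spray: Bystander: amber spray bottle, 76 mm across, 195 mm high; loose, to be left alone. Origin: on its underside.
- gauge: Bystander: steel gauge block 60 x 35 x 30 mm; loose, to be left alone. Origin: on its underside.
Things that resemble listed ones, but are neither listed nor needed, are in the scene too. Of the things that look like the cover, take the one that is farthest to the robot's right at the start.

How it is judged:
By the outcome, as a careful person would: the job done as asked, in the order asked, and still so for the second after the job is handed in, while the arm keeps its last pose, push and grip.
It also fails if it takes over 54 s, if anything falls off the work surface, if the arm or the gripper's body presses on something with over 40 N, if the wrist force passes 120 N, or if a joint passes its speed limit or range.

## Working session

There is one attempt and no reset: what is moved stays moved. The work goes in short steps, Python scripts to look and compute and a shell command to move; the robot and the scene stay as the last step left them, time stands still between calls to the robot, and variables do not carry over. Pictures are saved under pics/ and viewed, at most 10 in all, crops included, and the job is handed in when it is done.

```bash
mkdir -p pics; ls
cat > h.py <<'E'
import numpy as np, cv2, json
from plant import read_state, imaging, ctrl
def grab(name):
    s=read_state(); im,d=imaging.get_image(name); m=imaging.camera_model(name)
    if 'hand_eye' in m:
        H=np.array(m['hand_eye']); R=np.array(s['tool_rot']); p=np.array(s['position'])
        Rc=R@H[:3,:3]; o=R@H[:3,3]+p
    else:
        Rw=cv2.Rodrigues(np.array(m['rvec'],float))[0]; Rc=Rw.T; o=-Rw.T@np.array(m['tvec'],float).ravel()
    return im,d,dict(m=m,R=Rc,o=o)
def slopes(c,uv):
    m=c['m']; uv=np.atleast_2d(np.array(uv,float)); d=np.c_[(uv[:,0]-m['cx'])/m['fx'],(uv[:,1]-m['cy'])/m['fy']]
    x=d.copy()
    for _ in range(20): x=d/(1+m['k1']*(x**2).sum(1,keepdims=True))
    return x
def onplane(c,uv,z):
    x=slopes(c,uv); r=np.c_[x,np.ones(len(x))]@c['R'].T
    return c['o']+r*((z-c['o'][2])/r[:,2])[:,None]
def cloud(c,d):
    v,u=np.mgrid[:d.shape[0],:d.shape[1]]; x=slopes(c,np.c_[u.ravel(),v.ravel()])
    P=np.c_[x,np.ones(len(x))]*d.reshape(-1,1)
    return (P@c['R'].T+c['o']).reshape(d.shape+(3,))
def save(n,im): cv2.imwrite('pics/'+n,im[:,:,::-1])
E
python3 - <<'E'
from h import *
for n in('top','scene'):
    im,d,c=grab(n); save(n+'0.png',im); np.savez(n+'0.npz',im=im,d=d); print(n,c['o'],c['R'].tolist(),c['m'])
print(read_state())
E
```

```text
pics
top [ 490.24292023   26.30278122 1257.89397591] [[-0.02201107445949191, -0.9982104308452098, 0.05560079453532496], [-0.9994975581460948, 0.02070260621378761, -0.024000694905582497], [0.02280666264784739, -0.05610113945168635, -0.9981645747526255]] {'fx': 419.32759813317404, 'fy': 419.32759813317404, 'cx': 254.96791248284282, 'cy': 188.86784049810632, 'k1': 0.02716938026671797, 'rvec': array([ 2.1806544 , -2.22777812,  0.08743741]), 'tvec': array([   8.39197547,  559.39034585, 1228.9585947 ])}
scene [1324.89245588 -674.69171919  883.6890069 ] [[0.6759456841968572, 0.43622833294021546, -0.5939716100588004], [0.7366259474791839, -0.4238924332186847, 0.5269700357329038], [-0.02190081085343437, -0.7937380213900199, -0.6078653698672253]] {'fx': 481.63160419741934, 'fy': 481.63160419741934, 'cx': 253.73921386069088, 'cy': 194.13203110839146, 'k1': -0.11464990568887815, 'rvec': array([ 2.0801053 ,  0.90100722, -0.47312399]), 'tvec': array([-379.20640488, -162.53477801, 1679.65476957])}
{'t': 0.1, 'q': array([-6.43998111e+01,  1.36787921e+01, -8.11804656e-01,  7.55853145e+01,
       -9.15236904e-04,  8.99998280e+01]), 'dq': array([ 0.00130255, -0.08686528,  0.13232692, -0.02170258,  0.00360295,
        0.03164069]), 'tau': array([ 8.01066617e-04, -5.39720607e+01,  3.46999741e+01,  1.34356075e-02,
        6.61874719e-05, -2.52716120e-06]), 'position': array([ 226.69155022, -473.14829011,  252.73234378]), 'tool_rot': array([[ 9.01829795e-01,  4.32091050e-01, -5.86880528e-04],
       [ 4.32091448e-01, -9.01829013e-01,  1.18793477e-03],
       [-1.59699057e-05, -1.32490103e-03, -9.99999122e-01]]), 'wrist_force': array([-0.28709292,  0.12760079,  0.5942145 ]), 'ft_torque': array([ 0.00663136,  0.01658389, -0.04625996]), 'grasp_force': 0.0, 'finger_gap': 0.9982953625190757}
```

View pics/top0.png

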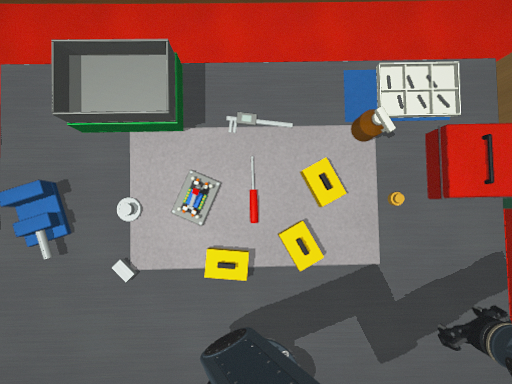

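View pics/scene0.png

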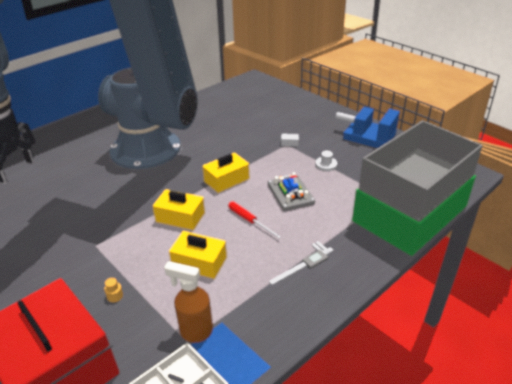

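The top view shows three yellow covers at (324,182), (301,245) and (227,264). The one farthest to the robot's right is at (324,182). The base is at (197,197), and its red tab is near (198,184). The arm is out of the way at the right.

```bash
cat > m.py <<'E'
from h import *
z=np.load('top0.npz'); im,d=z['im'],z['d']; _,_,c=grab('top')
P=cloud(c,d); hsv=cv2.cvtColor(im,cv2.COLOR_RGB2HSV)
ye=cv2.inRange(hsv,(22,120,90),(35,255,255))
for k in cv2.findContours(ye,cv2.RETR_EXTERNAL,cv2.CHAIN_APPROX_NONE)[0]:
    if cv2.contourArea(k)<300: continue
    m=np.zeros(ye.shape,np.uint8); cv2.drawContours(m,[k],-1,255,-1)
    m[(abs(P[...,2]-60)>9)]=0
    q=np.argwhere(m>0)[:,::-1]; W=onplane(c,q,60)[:,:2]
    r=cv2.minAreaRect(W.astype(np.float32)); print('cover',r,'medz',np.median(P[...,2][m>0]))
    m2=np.zeros(ye.shape,np.uint8); cv2.drawContours(m2,[k],-1,255,-1)
    m2[hsv[...,2]>70]=0
    q=np.argwhere(m2>0)[:,::-1]; W=onplane(c,q,88)[:,:2]; print(' rib',cv2.minAreaRect(W.astype(np.float32)))
# base crop: flange
u0,v0=150,150
sub=P[v0:240,u0:240]; mk=(abs(sub[...,2]-18)<7).astype(np.uint8)
mk=cv2.morphologyEx(mk,cv2.MORPH_OPEN,np.ones((3,3),np.uint8))
k=max(cv2.findContours(mk,cv2.RETR_EXTERNAL,cv2.CHAIN_APPROX_NONE)[0],key=cv2.contourArea)[:,0]+[u0,v0]
print('flange',cv2.minAreaRect(onplane(c,k,18)[:,:2].astype(np.float32)))
red=cv2.inRange(hsv,(0,150,90),(6,255,255))[v0:240,u0:240]
blue=cv2.inRange(hsv,(100,150,60),(125,255,255))[v0:240,u0:240]
for n,m in(('red',red),('blue',blue)):
    p=np.argwhere(m>0); print(n,len(p),p.mean(0)[::-1]+[u0,v0],np.median(P[v0:240,u0:240][m>0],0))
save('base0.png',cv2.resize(im[160:235,160:235],(600,600),interpolation=cv2.INTER_CUBIC))
E
python3 m.py
```

```text
cover ((345.3568115234375, 84.41132354736328), (119.1830062866211, 82.27747344970703), 84.22989654541016) medz 59.446470720938805
 rib ((346.68609619140625, 82.74784851074219), (44.17428970336914, 10.929089546203613), 88.53984832763672)
cover ((393.7305908203125, -129.697021484375), (121.48421478271484, 81.5159683227539), 28.69974136352539) medz 59.456678083301426
 rib ((393.86053466796875, -129.181396484375), (47.270835876464844, 11.624374389648438), 28.89119529724121)
cover ((574.3639526367188, -200.64505004882812), (119.83160400390625, 82.42626953125), 27.520557403564453) medz 59.55141575159564
 rib ((573.1571044921875, -199.4884796142578), (46.73920440673828, 14.553390502929688), 27.421342849731445)
flange ((539.08740234375, 173.40345764160156), (99.94122314453125, 139.00787353515625), 65.45890808105469)
red 33 [195.51515152 190.63636364] [555.73155362 165.40725335  82.10140905]
blue 112 [194.85714286 199.375     ] [531.99533253 167.89179504  43.26345914]
```

View pics/base0.png

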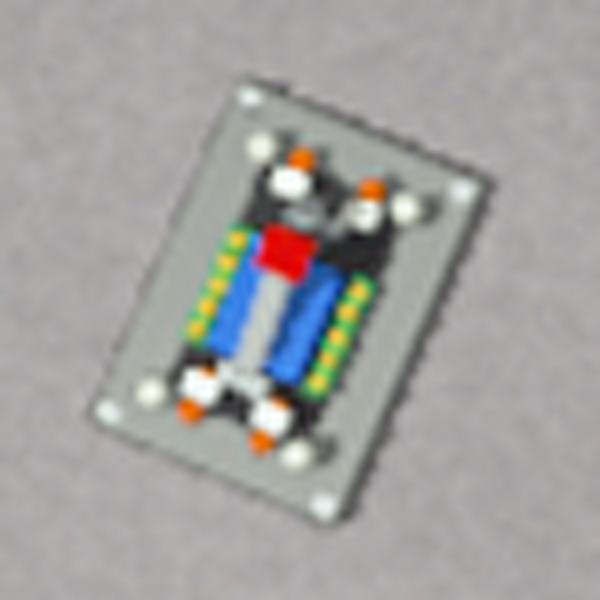

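Measurements match the given sizes. The base is at (539, 173) with yaw −24.5°, and the tab's height implies the clamp is open about 0.55 rad. The chosen cover is at (574, −200) with yaw 27.5°. I'm heading toward the clamp and checking the sense of joint 6 on the way.

```bash
python3 -m handwheel '[[1,3,-2.2,0,-6],[1,6,-4.4,0,-13],[1,9,-6.7,0,-20],[1,12,-8.9,0,-27],[1,15,-11.1,0,-34],[1,18,-13.3,0,-41],[1,21,-15.6,0,-48],[1,24,-17.8,0,-55],[1,27,-20,0,-60],[1,28.9,-21.4,0,-65]]'
cat > st.py <<'E'
from h import *
import sys
s=read_state(); R=s['tool_rot']; p=s['position']; print('t',s['t'],'q',s['q'].round(1),'p',p.round(1),'head',np.degrees(np.arctan2(R[1,0],R[0,0])).round(2),'F',s['wrist_force'].round(1),'gap',round(s['finger_gap'],3),'gf',s['grasp_force'])
if len(sys.argv)>1:
    g=np.array([float(a) for a in sys.argv[1:4]]); print('delta tool cm',(R.T@(g-p)/10).round(2))
E
python3 st.py 564 162 150
```

```text
t: 0.98
position: [395.8, -152.9, 253.3]
tool_rot: [[-0.016, 1.0, 0.0], [1.0, 0.016, 0.001], [0.001, 0.0, -1.0]]
wrist_force: [-0.0, -0.0, 0.5]
finger_gap: 0.002
grasp_force: 0.0
t 0.9833 q [-21.2   3.8 -12.9  73.4   0.   67.9] p [ 395.8 -152.9  253.3] head 90.93 F [-0.  -0.   0.5] gap 0.002 gf 0.0
delta tool cm [31.21 17.33 10.35]
```

```bash
python3 -m handwheel '[[1,3.5,2,0,-7],[1,7,4,0,-14],[1,10.5,6,0,-21],[1,14,8,0,-28],[1,17.5,10,1,-35],[1,21,12,2.5,-42],[1,24.5,14,4,-49],[1,28,16,5.5,-56],[1,31.2,17.3,7,-63],[1,31.2,17.3,7,-64.6]]'
python3 - <<'E'
from h import *
im,d,c=grab('wrist'); save('w1.png',im); np.savez('w1.npz',im=im,d=d)
E
python3 st.py 564 162 75
```

```text
t: 1.82
position: [565.6, 163.5, 179.2]
tool_rot: [[-0.912, 0.409, -0.003], [0.409, 0.912, 0.001], [0.003, -0.001, -1.0]]
wrist_force: [-0.5, -0.8, -0.4]
finger_gap: -0.001
grasp_force: 0.0
t 1.8667 q [15.9 21.7 -0.  68.5  0.  40.2] p [564.6 161.1 180.4] head 155.68 F [-0.7 -0.7  0.3] gap 0.002 gf 0.0
delta tool cm [ 0.06  0.08 10.54]
```

View pics/w1.png

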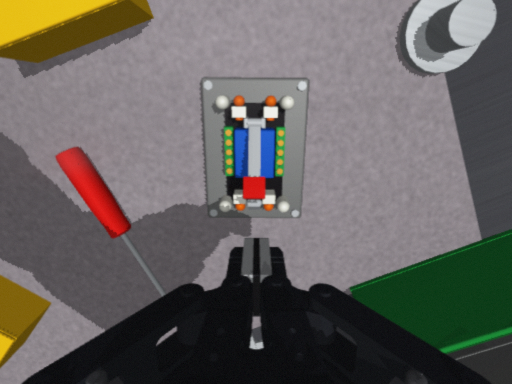

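The wrist view shows the base upright in the frame. The white posts are at about (222,102), (288,102), (225,206) and (284,206), and the red tab is at (254,187). I'll refine the base pose from the posts and the flange outline.

```bash
cat > b.py <<'E'
from h import *
z=np.load('w1.npz'); im,d=z['im'],z['d']; _,_,c=grab('wrist')
P=cloud(c,d); hsv=cv2.cvtColor(im,cv2.COLOR_RGB2HSV)
mk=((P[...,2]>10)&(P[...,2]<110)).astype(np.uint8); mk[:70]=0; mk[225:]=0; mk[:,:195]=0; mk[:,320:]=0
mk=cv2.morphologyEx(mk,cv2.MORPH_OPEN,np.ones((3,3),np.uint8))
k=max(cv2.findContours(mk,cv2.RETR_EXTERNAL,cv2.CHAIN_APPROX_NONE)[0],key=cv2.contourArea)[:,0]
print('flange',cv2.minAreaRect(onplane(c,k,18)[:,:2].astype(np.float32)))
w=cv2.inRange(hsv,(0,0,170),(180,60,255))
pp=[]
for u,v in((222,102),(288,102),(225,205),(284,206)):
    a=w[v-9:v+10,u-9:u+10]; n,l,s,ce=cv2.connectedComponentsWithStats(a)
    i=l[9,9]; q=ce[i]+[u-9,v-9]; pp.append(onplane(c,q,39)[0,:2]); print(q,s[i],pp[-1])
pp=np.array(pp); print('posts centre',pp.mean(0)); 
e=pp[2]+pp[3]-pp[0]-pp[1]; f=pp[0]+pp[2]-pp[1]-pp[3]; print('yaw',np.degrees(np.arctan2(e[1],e[0])),np.degrees(np.arctan2(f[1],f[0])),np.linalg.norm(e)/2,np.linalg.norm(f)/2)
r=cv2.inRange(hsv,(0,150,90),(8,255,255)); r[:170]=0; r[205:]=0; r[:,:235]=0; r[:,275:]=0
print('tab',np.median(P[r>0],0))
E
python3 b.py
```

```text
flange ((538.0798950195312, 171.52508544921875), (100.5994644165039, 138.1621856689453), 65.66665649414062)
[221.88461538 101.05769231] [  4   3  11  11 104] [481.5510708  166.33063055]
[288.         101.60377358] [  4   3  11  12 106] [505.56921584 218.43777067]
[225.12820513 203.61538462] [ 5  5 10  6 39] [568.06382925 126.73466505]
[283.5875 206.4125] [ 4  5 10 10 80] [594.15361803 177.55046684]
posts centre [537.33443348 172.26338328]
yaw -24.685838783924332 -115.95908971893714 96.35425821625954 57.23621450107683
tab [552.55103998 164.97488096  81.99212432]
```

```bash
python3 -m handwheel '[[1,0.1,0,2,0],[1,0.1,0,4,0],[1,0.1,0,6,0],[1,0.1,0,7,0],[1,0.1,0,7.5,0],[1,0.1,0,8,0],[1,0.1,0,8.5,0],[1,0.1,0,9,0],[1,0.1,0,9.4,0],[1,0.1,0,9.4,0]]'; python3 st.py
```

```text
t: 2.75
position: [563.7, 158.6, 89.0]
tool_rot: [[-0.908, 0.42, -0.0], [0.42, 0.908, 0.0], [0.0, -0.0, -1.0]]
wrist_force: [0.2, 0.3, -0.1]
finger_gap: -0.0
grasp_force: 0.0
t 2.75 q [15.7 25.1 -8.8 56.   0.  40.5] p [563.7 158.6  89. ] head 155.19 F [ 0.2  0.3 -0.1] gap -0.0 gf 0.005231853210716508
```

```bash
python3 -m handwheel '[[1,0,0,0.4,0],[1,0,0,0.8,0],[1,0,0,1.2,0],[1,0,0,1.2,0]]'; python3 -m handwheel '[[1,0,0,0.2,0],[1,0,0,0.4,0],[1,0,0,0.6,0],[1,0,0,0.6,0]]'
```

```text
t: 3.08
position: [564.0, 158.6, 76.9]
tool_rot: [[-0.908, 0.42, 0.0], [0.42, 0.908, 0.0], [-0.0, 0.0, -1.0]]
wrist_force: [-0.6, -0.1, 0.4]
finger_gap: 0.0
grasp_force: 0.1
t: 3.42
position: [564.0, 158.8, 73.0]
tool_rot: [[-0.908, 0.419, 0.001], [0.419, 0.908, 0.001], [-0.001, 0.001, -1.0]]
wrist_force: [-3.7, -1.7, 18.7]
finger_gap: -0.002
grasp_force: 9.2
```

```bash
python3 -m handwheel '[[1,0,0,-2,0],[1,0,0,-5,0],[1,0,0,-8,0],[1,0,0,-11,0],[1,0,0,-11,0]]'
python3 - <<'E'
from h import *
im,d,c=grab('wrist'); save('w2.png',cv2.resize(im[60:260,180:340],(640,800))[:600]); np.savez('w2.npz',im=im,d=d)
P=cloud(c,d); hsv=cv2.cvtColor(im,cv2.COLOR_RGB2HSV)
r=cv2.inRange(hsv,(0,150,90),(8,255,255)); r[:120]=0; r[:,:230]=0; r[:,290:]=0; r[230:]=0
print('tab',np.median(P[r>0],0),np.argwhere(r>0).mean(0),(r>0).sum())
E
```

```text
t: 3.83
position: [565.7, 159.4, 186.8]
tool_rot: [[-0.908, 0.419, 0.007], [0.419, 0.908, 0.002], [-0.005, 0.005, -1.0]]
wrist_force: [0.4, 0.4, 0.1]
finger_gap: 0.002
grasp_force: 0.0
tab [562.28912007 163.10888402  52.2289834 ] [182.81043956 256.75549451] 364
```

View pics/w2.png

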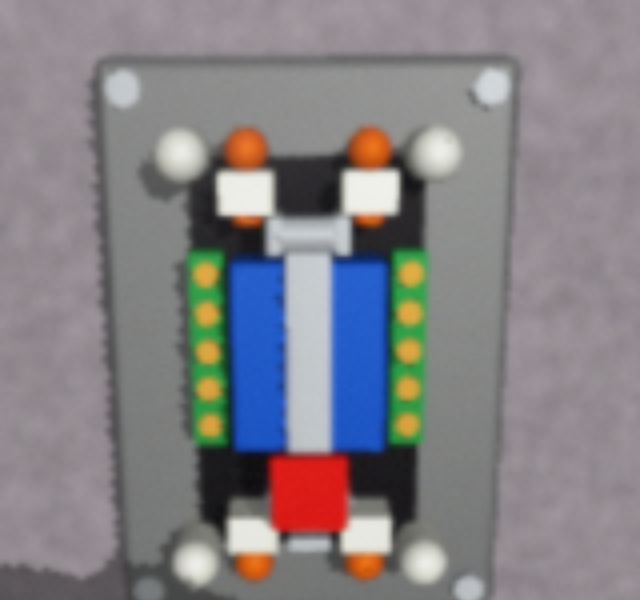

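The clamp is clipped: the tab is at z 52 and at the predicted spot, pixel (257,183) in the wrist image. Next is the cover, with the gripper opening on the way.

```bash
python3 -m handwheel '[[-1,-1.6,-3.2,0,-6],[-1,-3.2,-6.4,0,-12],[-1,-4.8,-9.6,0,-18],[-1,-6.6,-13.4,0,-24],[-1,-8.4,-17.2,0,-30],[-1,-10.2,-21,0,-36],[-1,-12,-24.7,0,-42],[-1,-13.8,-28.4,0,-48],[-1,-15.8,-32.2,0,-52.5],[-1,-15.8,-32.2,0,-52.5]]'; python3 -m handwheel '[[-1,0,0,0,0],[-1,0,0,0,0]]' >/dev/null
python3 - <<'E'
from h import *
s=read_state();im,d,c=grab('wrist'); save('w3.png',im); np.savez('w3.npz',im=im,d=d)
P=cloud(c,d); hsv=cv2.cvtColor(im,cv2.COLOR_RGB2HSV)
R=s['tool_rot'];p=s['position'];print(p)
m=((P[...,2]>80)&(P[...,2]<96)).astype(np.uint8); m[230:]=0
q=np.argwhere(m>0)[:,::-1]; print(len(q),q.min(0),q.max(0))
W=onplane(c,q,88); print('rib',cv2.minAreaRect(W[:,:2].astype(np.float32)))
ye=cv2.inRange(hsv,(22,120,90),(35,255,255)); ye[abs(P[...,2]-60)>6]=0; 
k=max(cv2.findContours(ye,cv2.RETR_EXTERNAL,cv2.CHAIN_APPROX_NONE)[0],key=cv2.contourArea)[:,0]
print('cov',cv2.minAreaRect(onplane(c,k,60)[:,:2].astype(np.float32)))
E
python3 st.py 573.5 -200 88
```

```text
t: 4.72
position: [571.5, -206.0, 179.6]
tool_rot: [[-0.885, -0.465, -0.001], [-0.465, 0.885, -0.001], [0.002, -0.0, -1.0]]
wrist_force: [-1.0, 0.9, 0.6]
finger_gap: 0.998
grasp_force: 0.0
[ 571.39681514 -199.72912703  179.97915952]
2815 [245   0] [494 229]
rib ((485.45550537109375, -166.130859375), (41.75497055053711, 224.02442932128906), 67.55321502685547)
cov ((575.2025146484375, -200.49063110351562), (119.76246643066406, 79.2629165649414), 27.61796760559082)
t 4.9333 q [-19.2  23.3   2.6  69.4   0.  -46.9] p [ 571.6 -199.   180.3] head -152.33 F [ 0.7 -0.1 -0.6] gap 1.003 gf 0.0
delta tool cm [-0.13 -0.19  9.23]
```

View pics/w3.png

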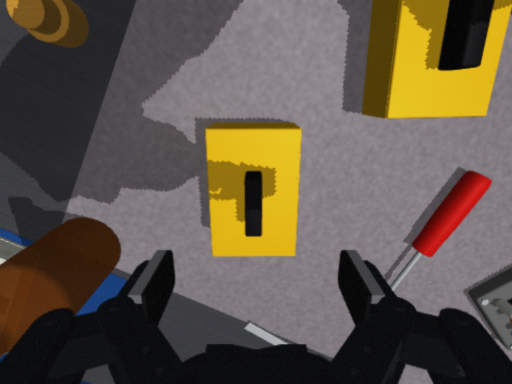

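The rib is at about (253,204), with the cover upright in the view at (575, −200). The spray bottle sits clear at lower left. Descending onto the rib.

```bash
python3 -m handwheel '[[-1,-0.2,-0.2,2.5,0],[-1,-0.2,-0.2,5,0],[-1,-0.2,-0.2,7,0],[-1,-0.2,-0.2,8.5,0],[-1,-0.2,-0.2,9.5,0],[-1,-0.2,-0.2,9.5,0]]';python3 st.py 574.3 -200.2 85
```

```text
t: 5.43
position: [573.7, -198.8, 84.2]
tool_rot: [[-0.885, -0.466, -0.004], [-0.466, 0.885, 0.001], [0.002, 0.003, -1.0]]
wrist_force: [0.1, -0.4, 0.3]
finger_gap: 0.996
grasp_force: 0.0
t 5.4333 q [-19.1  27.4  -5.7  57.1   0.  -46.9] p [ 573.7 -198.8   84.2] head -152.2 F [ 0.1 -0.4  0.3] gap 0.996 gf 0.0
delta tool cm [ 0.01 -0.15 -0.09]
```

```bash
python3 -m handwheel '[[-1,0,-0.1,0,0],[0.5,0,-0.1,0,0],[1,0,-0.1,0,0],[1,0,-0.1,0,0],[1,0,-0.1,0,0],[1,0,-0.1,0,0],[1,0,-0.1,0,0],[1,0,-0.1,0,0]]';python3 -m handwheel '[[1,0,0,-1,0],[1,0,0,-3,0],[1,0,0,-6,0],[1,0,0,-9,0],[1,0,0,-11,0],[1,0,0,-11,0],[1,0,0,-11,0]]'
python3 - <<'E'
from h import *
im,d,c=grab('wrist'); save('w4.png',im); np.savez('w4.npz',im=im,d=d)
E
python3 st.py
```

```text
t: 6.1
position: [575.2, -201.6, 86.4]
tool_rot: [[-0.885, -0.465, -0.0], [-0.465, 0.885, 0.0], [-0.0, 0.0, -1.0]]
wrist_force: [-0.4, 0.8, 0.1]
finger_gap: 0.151
grasp_force: 61.7
t: 6.68
position: [575.9, -201.9, 197.7]
tool_rot: [[-0.885, -0.465, 0.002], [-0.465, 0.885, -0.001], [-0.002, -0.002, -1.0]]
wrist_force: [0.6, -0.3, -2.6]
finger_gap: 0.143
grasp_force: 61.3
t 6.7333 q [-19.3  23.2   4.8  71.6   0.  -47. ] p [ 575.2 -201.6  196.3] head -152.31 F [-1.1 -0.8 -2.1] gap 0.15 gf 61.29984140396118
```

View pics/w4.png

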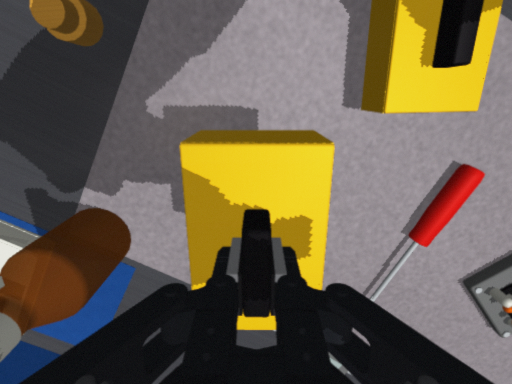

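Cover held. Its top far edge runs from (181,143) to (333,143). I'll measure the cover in the tool frame from that edge.

```bash
cat > e.py <<'E'
from h import *
z=np.load('w4.npz'); im,d=z['im'],z['d']; s=read_state(); _,_,c=grab('wrist')
R=s['tool_rot'];p=s['position']; P=cloud(c,d); T=(P-p)@R
hsv=cv2.cvtColor(im,cv2.COLOR_RGB2HSV); ye=(cv2.inRange(hsv,(20,120,60),(36,255,255))>0)
ye[:,:170]=0; ye[:,345:]=0; ye[290:]=0
zt=np.median(T[...,2][ye&(T[...,0]<55)]); print('top depth in tool z',zt, 'p',p)
m=(ye&(abs(T[...,2]-zt)<5)).astype(np.uint8)
k=max(cv2.findContours(m,cv2.RETR_EXTERNAL,cv2.CHAIN_APPROX_NONE)[0],key=cv2.contourArea)[:,0]
W=((onplane(c,k,p[2]-zt)-p)@R)[:,:2]
x1=W[:,0].max(); e=W[(W[:,0]>x1-4)&(abs(W[:,1])<33)]; a=np.polyfit(e[:,1],e[:,0],1); print('far edge x',a[1],'slope deg',np.degrees(np.arctan(a[0])))
for sg in(1,-1):
    q=W[(sg*W[:,1]>30)&(W[:,0]<x1-8)]; b=np.polyfit(q[:,0],q[:,1],1); print('side y at x=0',b[1],'at40',np.polyval(b,40),'slope',np.degrees(np.arctan(b[0])),len(q))
E
python3 e.py
```

```text
top depth in tool z 26.015111945593258 p [ 575.15242292 -201.6407169   196.25706747]
far edge x 59.47735617968111 slope deg -0.005372316918816673
side y at x=0 38.44381079918344 at40 39.80002589356998 slope 1.9418911372296759 149
side y at x=0 -38.36066501767722 at40 -39.71838461046817 slope -1.9440436951790294 150
```

```bash
python3 -m handwheel '[[1,-0.8,2,0,3],[1,-2,5,0,9],[1,-3.5,8.5,0,15],[1,-5,12.2,0,21],[1,-6.5,16,0,27],[1,-8,19.7,0,33],[1,-9.5,23.5,0,39],[1,-11,27,0,45],[1,-12.4,30.5,0,49],[1,-13.4,33,0,51]]';python3 st.py 538.2 172.6 160
```

```text
t: 7.62
position: [539.1, 155.5, 194.8]
tool_rot: [[-0.917, 0.398, -0.003], [0.398, 0.917, -0.0], [0.002, -0.001, -1.0]]
wrist_force: [0.2, -0.4, -1.0]
finger_gap: 0.153
grasp_force: 61.1
t 7.6167 q [16.1 18.7 -2.4 69.1  0.  39.5] p [539.1 155.5 194.8] head 156.54 F [ 0.2 -0.4 -1. ] gap 0.153 gf 61.14187002182007
delta tool cm [0.75 1.54 3.48]
```

```bash
python3 -m handwheel '[[1,0.5,1,1,1.1],[1,0.7,1.5,2,1.1],[1,0.7,1.5,3,1.1],[1,0.7,1.5,3,1.1],[1,0.7,1.5,3,1.1],[1,0.7,1.5,3,1.1]]'
python3 - <<'E'
from h import *
im,d,c=grab('wrist'); save('w5.png',im); np.savez('w5.npz',im=im,d=d)
P=cloud(c,d); m=((P[...,2]>10)&(P[...,2]<26)).astype(np.uint8); m[:,:150]=0; m[:,380:]=0
print(np.argwhere(m>0).min(0),np.argwhere(m>0).max(0),m.sum())
im,d,c=grab('scene'); save('s5.png',cv2.resize(im[130:240,230:370],(700,550),interpolation=cv2.INTER_CUBIC))
E
python3 st.py 538.2 172.6 160
```

```text
t: 8.12
position: [540.2, 168.2, 166.2]
tool_rot: [[-0.91, 0.414, -0.001], [0.414, 0.91, -0.0], [0.0, -0.0, -1.0]]
wrist_force: [0.7, -0.7, -0.9]
finger_gap: 0.153
grasp_force: 61.1
[ 35 150] [293 316] 2520
t 8.2167 q [17.3 20.  -4.7 65.3  0.  41.8] p [540.5 168.5 166.8] head 155.53 F [ 1.  -0.4 -1.4] gap 0.15 gf 61.110641956329346
delta tool cm [0.38 0.28 0.68]
```

View pics/w5.png

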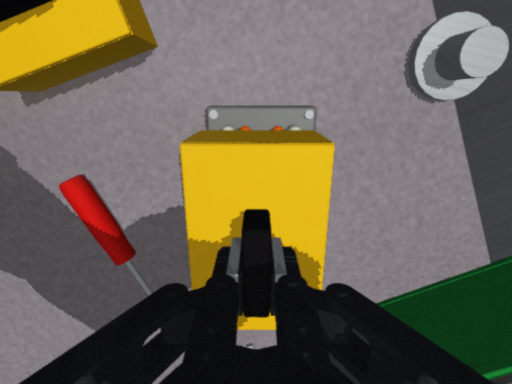

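The base's far edge shows past the cover, at row 107 from column 206 to 317. I'll measure its tool-frame offset directly.

```bash
cat > f.py <<'E'
from h import *
z=np.load('w5.npz'); im,d=z['im'],z['d']; s=read_state(); _,_,c=grab('wrist')
R=s['tool_rot'];p=s['position']; P=cloud(c,d)
m=((P[...,2]>9)&(P[...,2]<48)).astype(np.uint8); m[:95]=0;m[132:]=0;m[:,:190]=0;m[:,330:]=0
k=max(cv2.findContours(m,cv2.RETR_EXTERNAL,cv2.CHAIN_APPROX_NONE)[0],key=cv2.contourArea)[:,0]
W=((onplane(c,k,18)-p)@R)[:,:2]; print('p',p)
x1=np.percentile(W[:,0],97); e=W[(W[:,0]>x1-4)&(abs(W[:,1]-W[:,1].mean())<42)]; a=np.polyfit(e[:,1],e[:,0],1)
q=W[W[:,0]<x1-3]; y1=np.median(q[q[:,1]>20][:,1]); y0=np.median(q[q[:,1]<-20][:,1])
print('edge x mid',np.polyval(a,(y0+y1)/2),'slope',np.degrees(np.arctan(a[0])),'y',y0,y1,'width',y1-y0)
E
python3 f.py
```

```text
p [540.52842259 168.48939528 166.76367296]
edge x mid 73.02276442790867 slope 0.01073846342320504 y -41.29507508478271 46.93872776489438 width 88.23380284967709
```

```bash
python3 -m handwheel '[[1,0.3,0.3,0.5,0],[1,0.3,0.3,1.5,0],[1,0.3,0.3,2.5,0],[1,0.3,0.3,3.2,0],[1,0.3,0.3,3.4,0],[1,0.3,0.3,3.4,0],[1,0.3,0.3,3.4,0]]'; python3 st.py 538.5 172.3 132
```

```text
t: 8.85
position: [538.5, 173.3, 132.1]
tool_rot: [[-0.911, 0.413, -0.0], [0.413, 0.911, -0.0], [0.0, -0.0, -1.0]]
wrist_force: [-0.1, -0.3, -1.6]
finger_gap: 0.149
grasp_force: 61.2
t 8.85 q [17.8 21.3 -8.  60.7  0.  42.2] p [538.5 173.3 132.1] head 155.6 F [-0.1 -0.3 -1.6] gap 0.149 gf 61.21867060661316
delta tool cm [-0.04 -0.1   0.01]
```

```bash
python3 -m handwheel '[[1,0,-0.1,0.2,0],[1,0,-0.1,0.4,0],[1,0,-0.1,0.6,0],[1,0,-0.1,0.6,0]]'; python3 -m handwheel '[[1,0,0,0.2,0],[1,0,0,0.4,0],[1,0,0,0.6,0],[1,0,0,0.6,0]]'
```

```text
t: 9.18
position: [538.0, 172.4, 126.0]
tool_rot: [[-0.911, 0.413, -0.0], [0.413, 0.911, -0.0], [0.0, -0.0, -1.0]]
wrist_force: [-0.1, -1.4, -1.9]
finger_gap: 0.149
grasp_force: 61.2
t: 9.52
position: [537.9, 172.4, 119.8]
tool_rot: [[-0.911, 0.413, -0.001], [0.413, 0.911, -0.0], [0.001, -0.0, -1.0]]
wrist_force: [-0.4, -0.5, -2.8]
finger_gap: 0.146
grasp_force: 61.2
```

Posts are inside without side load. Pressing down through the catches.

```bash
python3 -m handwheel '[[1,0,0,0.2,0],[1,0,0,0.4,0],[1,0,0,0.6,0],[1,0,0,0.8,0]]'; python3 -m handwheel '[[1,0,0,0.2,0],[1,0,0,0.4,0],[1,0,0,0.6,0],[1,0,0,0.8,0],[1,0,0,0.8,0]]'
```

```text
t: 9.85
position: [538.9, 172.9, 113.9]
tool_rot: [[-0.911, 0.413, 0.002], [0.413, 0.911, 0.001], [-0.002, 0.002, -1.0]]
wrist_force: [-2.9, 0.2, 13.0]
finger_gap: 0.152
grasp_force: 63.5
t: 10.27
position: [538.1, 172.7, 104.3]
tool_rot: [[-0.911, 0.413, -0.0], [0.413, 0.911, 0.0], [0.0, 0.0, -1.0]]
wrist_force: [-1.9, 3.2, 1.6]
finger_gap: 0.149
grasp_force: 61.7
```

```bash
python3 -m handwheel '[[1,0,0,0.1,0],[1,0,0,0.2,0],[1,0,0,0.2,0],[1,0,0,0.2,0]]'
```

```text
t: 10.6
position: [538.1, 173.0, 104.0]
tool_rot: [[-0.911, 0.413, 0.001], [0.413, 0.911, 0.001], [-0.0, 0.002, -1.0]]
wrist_force: [-7.1, 3.1, 19.7]
finger_gap: 0.151
grasp_force: 64.1
```

```bash
python3 -m handwheel '[[1,0.05,0,0.05,0],[1,0.05,0,0.1,0],[1,0.05,0,0.1,0],[1,0.05,0,0.1,0]]'
python3 - <<'E'
from h import *
im,d,c=grab('scene'); save('s6.png',cv2.resize(im[130:240,230:370],(700,550),interpolation=cv2.INTER_CUBIC))
im,d,c=grab('wrist'); P=cloud(c,d); hsv=cv2.cvtColor(im,cv2.COLOR_RGB2HSV)
ye=cv2.inRange(hsv,(20,120,60),(36,255,255))>0; ye[:150]=0; ye[285:]=0; ye[:,:195]=0; ye[:,320:]=0
Q=P[ye&(abs(P[...,2]-78)<6)]; A=np.c_[Q[:,:2]-Q[:,:2].mean(0),np.ones(len(Q))]; print('top plane',np.linalg.lstsq(A,Q[:,2],rcond=None)[0],len(Q))
E
python3 st.py
```

```text
t: 10.93
position: [538.2, 173.0, 104.0]
tool_rot: [[-0.911, 0.413, 0.003], [0.413, 0.911, 0.001], [-0.002, 0.002, -1.0]]
wrist_force: [-7.9, 1.2, 27.8]
finger_gap: 0.153
grasp_force: 65.4
top plane [-8.76401650e-04 -2.40859225e-04  7.81339054e+01] 12331
t 11.0333 q [ 17.8  22.5 -10.8  56.6   0.   42.2] p [538.1 173.  104. ] head 155.61 F [-8.5  1.4 27.4] gap 0.149 gf 65.35467624664307
```

View pics/s6.png

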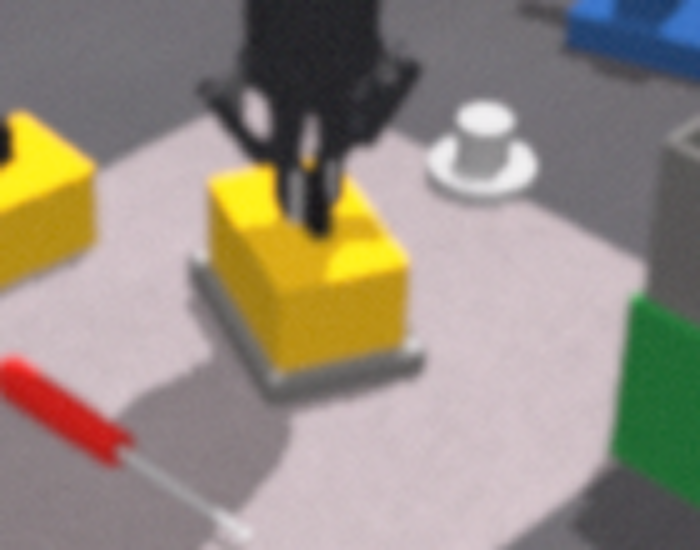

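The cover sits flush and level on the flange: its top is at 78.1 mm with no tilt, against 78 mm expected. It is held with about 27 N of downward push, so I'm handing in.

```bash
python3 -c "
from plant import ctrl; print(ctrl.sign_off())"
```

```text
the job is handed in; nothing more can be done
None
```

The clamp is clipped under its pin, the cover is snapped home level on the base, and the arm was still gripping it and pressing down with about 27 N when I handed the job in at about 11 s.

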